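# Set the extraction selector and start it

### The arm

A 6-joint arm with a two-finger parallel gripper is mounted at the origin on a cart in front of the work surface, level with it; the furniture and walls round the work are solid. World frame = base frame: x ahead of the robot, y to its left, z up, the work surface at z = 0. Lengths are in mm, angles in degrees, forces in N, time in s.
With the tool pointing down it reaches from about 300 to 850 mm from the base axis. Payload 4.2 kg.
Tool frame: the origin (TCP) lies at the very end of the fingers, on their centre line; the grasp point (between the pads) lies 19 mm behind it; z points along the fingers, y is the direction in which the jaws open and shut (so a half turn about z gives the same grasp; the last joint's range is limited). The gripper opens to 91 mm and grips with 3 to 60 N. Pads are 32 mm wide; open, the fingers measure 118 mm over their backs; the gripper's body (76 mm by 178 mm) begins 60 mm behind the grasp point.
Start: joints at [-76.375, 18.312, 89.639, -0, 72.044, -1.146], TCP at [146.601, -556.014, 213.976] pointing down, gripper open.
Joint ranges: [-177.97, 177.97], [-48.28, 115.42], [12.27, 149.76], [-77.06, 257.06], [2.81, 150.46], [-146.56, 146.56]. Speed limits (degrees/s): [147.25, 147.25, 180, 180, 180, 180].

### API

Orientations are given as [roll, pitch, yaw] about the fixed x, y, z axes, in that order (R = Rz(yaw) Ry(pitch) Rx(roll)).
In Python, from workcell import monitor, eyes, job gives the robot as it stands.
- The arm moves only by the tool move_arm, never from a script. Its argument "increments" is a list that holds one entry, the list of rows, each a list of 7 numbers: the opening, from 0 (shut) to 1 (fully open), then the shift along the tool's x, y, z in cm, then the turn, a rotation vector about the tool's x, y, z in rad. In form: [[[jaw, x, y, z, ax, ay, az], ...]]. A call has 1 to 12 rows; each row shifts and turns the pose as measured when the row begins, along the tool's axes as they then stand; what a row does not reach is not made up. A row lasts 1/8 s, in which the tool goes at most 62.5 mm and 10.7 degrees, less where a joint would pass 70% of its speed; a pose out of reach is approached as far as the arm can. A call is refused whole if a number of a shift passes 6.25 or a number of a turn 0.188, either way. A call with a gripper value outside its range is refused whole. The fingers move at their own pace and stop on an object; "force" is the grip in N (left out, the last holds). Time passes only in rows, so rows that do not move let the fingers close. It gives the time, the measured TCP pose, the force and the opening at its end, in the units of the state.
- monitor.state(): the state, without advancing time (a new reading comes with each control period).
- eyes.grab_frame(name): name is "scene" or "top"; returns a dict with "color" (480x640x3 uint8, red, green, blue), "z_map" (480x640 float32, mm along the optical axis (not along the pixel's ray), 0 where there is no reading), "camera_matrix" (3x3 intrinsics, pixels), "rvec" (rotation vector, rad) and "tvec" (3), from world to camera coordinates, as OpenCV has them. Camera axes: x right, y down, z forward; pixel columns grow to the right and rows downward; lengths in mm; the calibration is good to about 2 mm. A picture is of the moment at which its call begins.
- job.job_done(): hands the job in, once; it reports no verdict.
The state is a dict: "time_s": time; "qpos": joint angles; "qvel": joint speeds; "effort": joint torques, N m; "ee_pos": TCP position; "ee_rot": TCP orientation; "force": force on the tool from outside, world axes, zero at the start; "torque": the same for the moment, N m; "gripper_width": finger opening in mm.
Only numpy, scipy, OpenCV 4.12 (cv2) and the standard library are available. Lean on these libraries where they do the work, as an engineer would, in place of code of your own. Each camera call takes 0.05 s, during which the arm holds its last target. There are 200 camera calls.

### The job

On the dust-extraction control desk, turn the black selector knob until it clicks in pointing at the orange marker, and only then press the green start button all the way in and let go. Leave the two cups beside the desk where they stand.

Things in the scene. Friction and masses are not known exactly. Their poses are not given: they have to be found in the camera images.
- console: blue control desk 200 deep x 240 wide x 142 mm high, fixed to the bench. Origin under its centre on the bench; x points to its back, y to its left, z up. Its aluminium face slopes up to the back at 35 degrees to the bench, so the face's outward normal is (-0.574, 0, 0.819) and the up-slope direction (0.819, 0, 0.574) in this frame
- selector (a joint): turn of the selector knob in rad: 0 points straight up the slope, positive is anticlockwise seen facing the panel (pointer to the left). Four detents (click positions) at -0.9, -0.3, 0.3 and 0.9; the stops are at -1.05 and 1.05. About 0.2 N m carries it over from one detent to the next, and it springs into the nearest one when released. The markers stand at -0.9 and 0.9
- selector_grip (a point): point on the knob's axis, 30 mm above the knob's underside. z is the knob's axis, out of the face; x runs along the grip bar to its pointer end. The black grip bar is 60 mm long (x), 16 mm thick (y, pinch it here) and stands from 20 mm below this point to 14 mm above it, on a round skirt of 68 mm diameter whose top is 20 mm below this point. A white line on its top runs from the middle to the pointer end and down that end. The face of the desk is 32 mm below this point
- selector_aim (a point): point 54 mm from the knob's axis along its pointer, just above the face; it coincides with the orange marker when the knob points there
- orange_marker: orange domed cap, 17 mm across, fixed on the face 54 mm from the knob's axis, beside the leftmost or the rightmost detent. Origin at the dome's centre, 1 mm above the face; the dome stands 10 mm proud of the face
- blue_marker: blue domed cap of the same size, at the other outer detent. The two inner detents have small grey caps
- start_button_top (a point): middle of the top of the round green push button (34 mm across), to the right of the knob; z points out of the face
- start_button (a joint): how far the button is pressed, 0 to 0.006 m along the inward normal of the face; a spring, 4 N fully down, returns it
- red_cup: red plastic cup 71 mm across, 50 mm high, loose, left of the desk; origin under its centre
- tea_cup: white tea cup 77 mm across, 57 mm high, loose, right of the desk; origin under its centre

How it is judged (in metres and radians):
On the way, in this order (a step that is already met when the one before it is completed fails the run):
1. the selector points at the orange marker (distance between selector_aim and orange_marker below 0.0095 m), for 0.2 s.
2. the green button is pressed in (value of joint start_button above 0.0045 m and distance between selector_aim and orange_marker below 0.0095 m), for 0.05 s.
3. the button has come out again (value of joint start_button below 0.001 m), for 0.2 s.
At the end, for the whole second after the job is handed in: the selector rests pointing at the orange marker (pointer line within 9.5 mm of it at the marker circle, about 10 degrees), the start button has been pressed at least 4.5 mm after that and is out again, and the cups are where they stood (moved less than 3 cm) (distance between selector_aim and orange_marker below 0.0095 m and value of joint start_button below 0.0015 m and velocity of joint selector between -0.1 and 0.1 rad/s); the robot touches nothing.
It fails at once if the start button is pressed while the selector does not point at the orange marker (value of joint start_button above 0.003 m and distance between selector_aim and orange_marker above 0.013 m).
It fails at once if the red cup is moved by more than 3 cm or tipped (distance of red_cup from where it was at the start of the episode above 0.03 m or angle between red_cup's own z axis and vertical above 0.5 rad).
It fails at once if the tea cup is moved by more than 3 cm or tipped (distance of tea_cup from where it was at the start of the episode above 0.03 m or angle between tea_cup's own z axis and vertical above 0.5 rad).
It also fails if it takes over 42 s, if anything falls off the work surface, if the arm or the gripper's body presses on something with over 40 N, if the wrist force passes 120 N, or if a joint passes its speed limit or range.

## Working session

There is one attempt and no reset: what is moved stays moved. The work goes in short steps, Python scripts to look and compute and a tool call to move; the robot and the scene stay as the last step left them, time stands still between calls to the robot, and variables do not carry over. Pictures are saved under pics/ and viewed, about 8 in all and at most 12, crops included, and the job is handed in when it is done.

Besides the shell and the picture viewer there is one more tool, called as name(argument=value, ...) on one line, values as JSON. move_arm: Moves the arm, as the interface text tells. Its arguments: {"type":"object","properties":{"increments":{"type":"array"},"force":{"type":"number"}},"required":["increments"]}

```bash
mkdir -p pics
cat > h.py <<'E'
import numpy as np, cv2
from scipy.spatial.transform import Rotation as Ro
from workcell import monitor, eyes, job
def grab(n):
    f=eyes.grab_frame(n); np.savez(f'pics/{n}.npz',**f); cv2.imwrite(f'pics/{n}.png',f['color'][:,:,::-1]); return f
def pts(f):
    K=f['camera_matrix'];R=cv2.Rodrigues(np.array(f['rvec'],float))[0];t=np.array(f['tvec'],float).ravel()
    v,u=np.mgrid[:480,:640];z=f['z_map'].astype(float)
    c=np.stack([(u-K[0,2])/K[0,0]*z,(v-K[1,2])/K[1,1]*z,z],-1)
    return (c-t)@R
E
python3 - <<'E'
from h import *
a=grab('scene');b=grab('top')
cv2.imwrite('pics/both.png',cv2.resize(np.hstack([a['color'],b['color']])[:,:,::-1],(800,300)))
print(monitor.state())
for f in(a,b):
  R=cv2.Rodrigues(np.array(f['rvec'],float))[0];print(-R.T@np.ravel(f['tvec']),R[2])
E
```

```text
{'time_s': 0.1, 'qpos': array([-7.63774083e+01,  1.83485310e+01,  8.96971124e+01, -6.48505817e-04,
        7.20449966e+01, -1.14708390e+00]), 'qvel': array([ 0.08084031, -0.10876523, -0.17496189, -0.0449313 ,  0.05843413,
        0.08577725]), 'effort': array([-2.67439955e-04, -4.13333845e+01, -2.32509398e+01,  7.28848251e-02,
        4.22255835e-02, -5.53639848e-05]), 'ee_pos': array([ 146.46980791, -555.57913677,  213.21442749]), 'ee_rot': array([-1.79909366e+02, -1.19804280e-03,  1.47698750e+01]), 'force': array([ 0.14289428, -0.03564443,  0.21916538]), 'torque': array([-0.024086  ,  0.05439682, -0.0291332 ]), 'gripper_width': 91.50234664364496}
[  0.95453964 493.01560408 569.22992701] [ 0.66096172 -0.49752688 -0.56177985]
[ 446.37378978   36.05356955 1081.25239485] [ 0.10464024  0.01031569 -0.99445664]
```

View pics/scene.png

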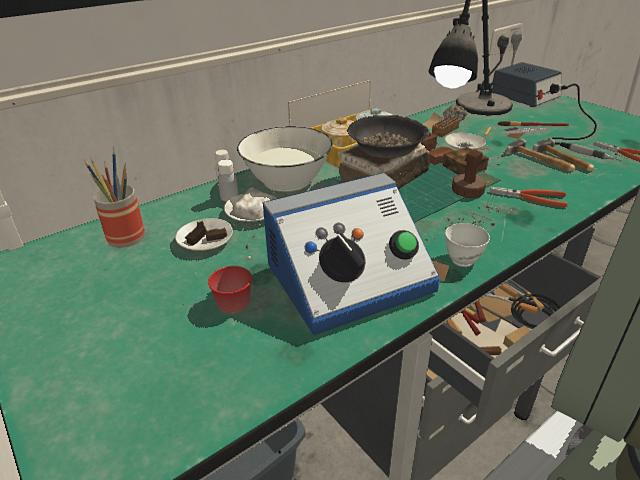

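View pics/top.png

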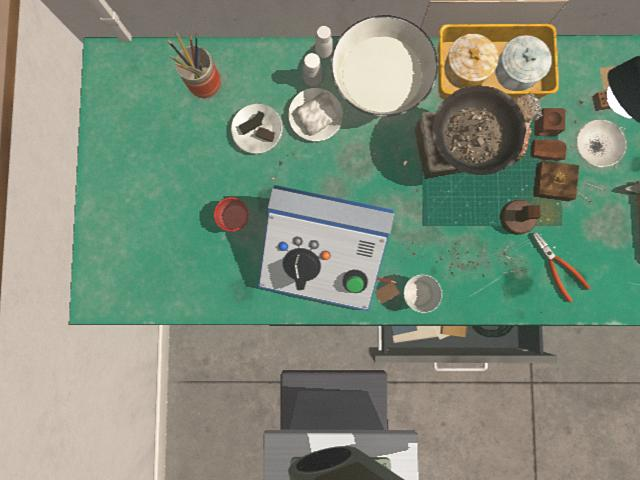

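Scene: blue marker at left (311,247), orange at right (358,234), knob at (342,258), button at (404,243). Top: blue (283,246), orange (326,255), button (355,282), red cup (231,215), tea cup (422,293). The orange marker is at the right detent, -0.9. Next I fit the face plane and locate the parts.

Run:
```python
from h import *
for n in('scene','top'):
  f=dict(np.load(f'pics/{n}.npz'));P=pts(f);hsv=cv2.cvtColor(f['color'],cv2.COLOR_RGB2HSV).astype(int);H,S,V=hsv[...,0],hsv[...,1],hsv[...,2]
  roi=np.zeros((480,640),bool)
  if n=='scene': roi[190:320,270:435]=1
  else: roi[205:310,258:395]=1
  near=roi&(P[...,2]>15)&(P[...,2]<200)
  face=near&(S<45)&(V>130)
  X=P[face]
  for i in range(6):
    c=X.mean(0);nn=np.linalg.svd(X-c,full_matrices=0)[2][2];nn*=np.sign(nn[2]);d=(X-c)@nn;X=X[abs(d)<max(2.5,1.0*d.std())]
  print(n,'normal',nn,'tilt',np.degrees(np.arccos(nn[2])),'yaw',np.degrees(np.arctan2(-nn[1],-nn[0])),'c',c,len(X))
  yaw=np.arctan2(-nn[1],-nn[0]);
  for nm,m in dict(orange=(H>5)&(H<20)&(S>150)&(V>120),blue=(H>98)&(H<115)&(S>150)&(V>120),green=(H>50)&(H<75)&(S>120)).items():
    m=m&near&(((P-c)@nn)>2.0)
    if nm=='blue': m&=(np.abs((P-c)@nn)<14)
    k,l,st,ce=cv2.connectedComponentsWithStats(m.astype(np.uint8))
    for j in range(1,k):
      if st[j,4]>25: 
        q=P[l==j];print(nm,st[j,4],ce[j],q.mean(0),np.median(q,0),'h',np.percentile((q-c)@nn,[10,50,90]))
  k=near&(V<70)&(((P-c)@nn)>20);kk=P[k];h=(kk-c)@nn
  top=kk[h>39];print('knobtop',len(top),np.median(top,0) if len(top) else '',np.percentile(h,[50,90,99]))
  im=f['color'][:,:,::-1]
  cr=im[200:300,290:430] if n=='scene' else im[225:305,255:375]
  cv2.imwrite(f'pics/{n}_c.png',cv2.resize(cr,None,fx=5.5,fy=5.5,interpolation=cv2.INTER_CUBIC))
  for nm,x in dict(red=((H<6)|(H>174))&(S>150)).items():
    q=P[x&(P[...,2]>30)&(P[...,2]<60)&(P[...,0]<600)];print('red',q.mean(0) if len(q) else '')
```

```text
scene normal [-0.55933253  0.11942474  0.82029559] tilt 34.88560595436654 yaw -12.052418462814497 c [501.73140614  43.68935571  91.07857174] 8220
orange 66 [357.62121212 233.12121212] [509.23849369  34.27003642 106.13608423] [508.91353014  34.81663515 106.70152895] h [4.02903558 7.32632817 9.56752111]
blue 43 [311.51162791 245.34883721] [526.78150539 114.95272568 107.73592249] [525.81814017 115.35813892 108.14026912] h [6.03376502 8.44092382 9.89873887]
green 320 [405.95   242.1125] [454.18601614 -22.43989771  93.63063738] [453.61283776 -21.6516551   93.99411083] h [17.05453702 21.56863854 23.10738657]
knobtop 337 [466.01186642  85.93042441 115.21483862] [42.81861798 46.2999923  47.60097123]
red [577.45066074 233.61573624  42.22690424]
top normal [-0.54968349  0.11204031  0.82782549] tilt 34.12399342856498 yaw -11.520610875028135 c [509.4900459   38.49462261  96.86936821] 4366
orange 41 [325.31707317 255.24390244] [512.3852024   31.6985224  108.64167435] [512.70510833  32.31406541 108.48535667] h [ 4.25449021  7.25023314 10.41512398]
blue 38 [282.55263158 246.07894737] [530.18155623 114.56876511 108.83962284] [530.26329517 114.56546317 109.12489246] h [4.7855774  7.33295549 9.56872528]
green 199 [354.86432161 284.21105528] [456.75371002 -25.7513278   96.36699627] [457.16642698 -26.03936155  96.19043762] h [18.3324967  22.00878067 24.02490973]
knobtop 162 [468.35948975  82.13287145 117.70410741] [43.55669307 46.36573274 48.06507673]
red [581.33007576 243.37538454  45.79840049]
```

View pics/top_c.png

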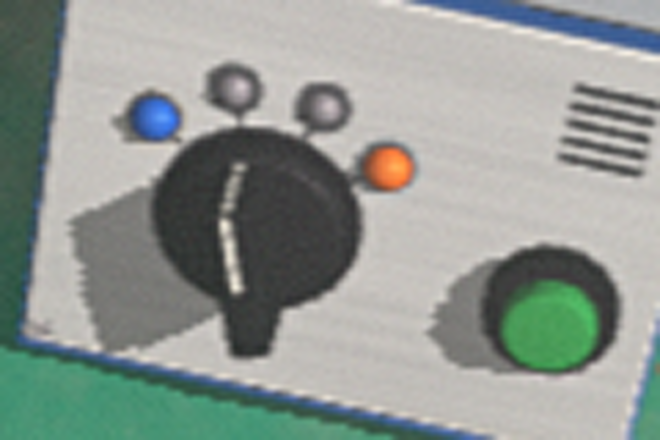

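View pics/scene_c.png

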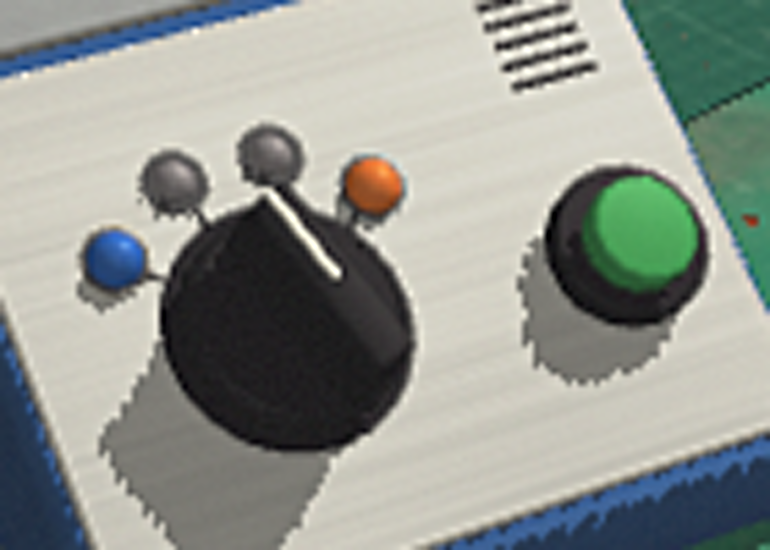

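The top crop shows orange at right and blue at left. The pointer's white line runs between the middle (237,290) and the tip (228,215), near an inner detent. Next: the panel frame, the knob angle, and a row planner.

```bash
cat >> h.py <<'E'
yaw=np.radians(-12.0)
Rc=Ro.from_euler('z',yaw).as_matrix()@np.array([[.819,0,-.574],[0,1,0],[.574,0,.819]]) # cols u,l,n
u,l,n=Rc.T
def toolR(th,sgn=-1):  # tool x = sgn*pointer dir, z=-n
    x=sgn*(np.cos(th)*u+np.sin(th)*l); z=-n
    return np.stack([x,np.cross(z,x),z],1)
def plan(p,R,jaw,N,s=None):
    """N equal rows from measured pose to (p,R); also prints remaining."""
    s=s or monitor.state(); p0=np.array(s['ee_pos']); R0=Ro.from_euler('xyz',s['ee_rot'],degrees=True)
    rv=(R0.inv()*Ro.from_matrix(R)).as_rotvec(); rows=[]
    for i in range(N):
        Ri=R0*Ro.from_rotvec(rv*i/N); d=Ri.inv().apply((np.array(p)-p0)/N)/10
        rows.append([jaw]+[round(float(v),2) for v in d]+[round(float(v),3) for v in rv/N])
    print(rows); return rows
E
python3 - <<'E'
from h import *
F={k:dict(np.load(f'pics/{k}.npz')) for k in('scene','top')}
o=np.array([[509.2,34.3,106.1],[512.4,31.7,108.6]]);b=np.array([[526.8,115,107.7],[530.2,114.6,108.8]]);g=np.array([[454.2,-22.4,93.6],[456.8,-25.8,96.4]])
c=np.array([[501.7,43.7,91.1],[509.5,38.5,96.9]])
for i,k in enumerate(F):
  f=F[k];Oc=c[i];h=lambda p:(p-Oc)@n
  print(k,'h o,b,g',h(o[i]),h(b[i]),h(g[i]), 'yaw from markers',np.degrees(np.arctan2(-(b[i]-o[i])[0],(b[i]-o[i])[1])))
  m=(o[i]+b[i])/2; ax=m-n*h(m)-u*33.57; print('axis on face',ax)
  K=f['camera_matrix'];R=cv2.Rodrigues(np.array(f['rvec'],float))[0];C=-R.T@np.ravel(f['tvec'])
  px={'scene':[(351.3,250),(338.2,235.5)],'top':[(298.1,277.7),(296.5,264.1)]}[k]
  Q=[]
  for p in px:
    r=R.T@np.linalg.inv(K)@[p[0],p[1],1]; t=((ax+46*n-C)@n)/(r@n); Q.append(C+r*t)
  Q=np.array(Q);d=Q[1]-Q[0];print('line rel axis (u,l)',(Q-ax)@np.stack([u,l],1),'angle',np.arctan2(d@l,d@u))
  P=pts(f);rel=(P-g[i])@Rc;rr=np.hypot(rel[...,0],rel[...,1]);hh=(P-Oc)@n
  for a,e in((0,10),(10,15),(15,18),(18,20),(20,22),(22,25),(25,28),(28,32)):
    q=hh[(rr>=a)&(rr<e)&(abs(hh)<40)];print((a,e),len(q),np.percentile(q,[10,50,90]).round(1))
E
```

```text
scene h o,b,g 6.952266259864662 8.011871697933573 20.828233708014277 yaw from markers -12.303086830235463
axis on face [495.30783408  79.47336876  81.50300551]
line rel axis (u,l) [[-1.86127702 -1.78945311]
 [25.9639772   8.9326216 ]] angle 0.3678015146997126
(0, 10) 100 [20.6 22.1 23.6]
(10, 15) 178 [13.  21.  22.9]
(15, 18) 112 [11.  14.9 22.5]
(18, 20) 62 [10.4 12.1 20.2]
(20, 22) 116 [ 1.2 10.2 13.1]
(22, 25) 158 [-1.   6.1 12.4]
(25, 28) 131 [-1.1  0.8 11.7]
(28, 32) 171 [-1.4  0.1  1.7]
top h o,b,g 7.14255459221863 7.205819568887905 21.50562302563744 yaw from markers -12.118355007931994
axis on face [498.43497172  78.01011179  83.55516078]
line rel axis (u,l) [[-4.5225102  -0.62999326]
 [24.8384286   6.82096701]] angle 0.24852485343903666
(0, 10) 68 [20.1 22.5 24.5]
(10, 15) 113 [13.5 21.8 24.1]
(15, 18) 79 [11.4 16.7 22.9]
(18, 20) 36 [10.8 12.6 15.8]
(20, 22) 75 [ 0.8 11.1 14. ]
(22, 25) 133 [-0.6  7.5 13.3]
(25, 28) 84 [-1.2  1.6 12.8]
(28, 32) 122 [-1.3  0.5  2.5]
```

Run:
```python
from h import *
plan([330,-350,300],Ro.from_euler('xyz',[180,0,110],degrees=True).as_matrix(),0.45,10)
```

```text
[[0.45, 2.3, -1.52, -0.87, -0.0, -0.0, -0.166], [0.45, 2.52, -1.12, -0.87, -0.0, -0.0, -0.166], [0.45, 2.67, -0.69, -0.87, -0.0, -0.0, -0.166], [0.45, 2.75, -0.24, -0.87, -0.0, -0.0, -0.166], [0.45, 2.75, 0.22, -0.87, -0.0, -0.0, -0.166], [0.45, 2.67, 0.67, -0.87, -0.0, -0.0, -0.166], [0.45, 2.52, 1.11, -0.87, -0.0, -0.0, -0.166], [0.45, 2.31, 1.51, -0.87, -0.0, -0.0, -0.166], [0.45, 2.03, 1.87, -0.87, -0.0, -0.0, -0.166], [0.45, 1.69, 2.18, -0.87, -0.0, -0.0, -0.166]]
```

move_arm(increments=[[[0.45,2.3,-1.5,-0.9,0,0,-0.166],[0.45,2.5,-1.1,-0.9,0,0,-0.166],[0.45,2.7,-0.7,-0.9,0,0,-0.166],[0.45,2.75,-0.25,-0.9,0,0,-0.166],[0.45,2.75,0.2,-0.9,0,0,-0.166],[0.45,2.7,0.7,-0.9,0,0,-0.166],[0.45,2.5,1.1,-0.9,0,0,-0.166],[0.45,2.3,1.5,-0.9,0,0,-0.166],[0.45,2.0,1.9,-0.9,0,0,-0.166],[0.45,1.7,2.2,-0.9,0,0,-0.166]]], force=40)

```text
time_s: 1.35
ee_pos: [329.0, -338.6, 301.3]
ee_rot: [-180.0, -0.8, 112.8]
force: [-0.1, 0.1, 0.3]
gripper_width: 40.9
```

Run:
```python
from h import *
s=monitor.state();print(s['time_s'],s['qpos'].round(1),s['ee_pos'].round(1),s['ee_rot'].round(1),s['gripper_width'])
plan([390,0,300],Ro.from_euler('xyz',[180,0,188],degrees=True).as_matrix(),0.45,11)
```

```text
1.35 [-47.4   6.6  92.5   0.3  81.6 -70.3] [ 329.  -338.6  301.3] [-180.    -0.8  112.8] 40.890833996233575
[[0.45, 2.62, 1.71, 0.05, 0.001, -0.001, -0.119], [0.45, 2.4, 2.0, 0.04, 0.001, -0.001, -0.119], [0.45, 2.14, 2.28, 0.04, 0.001, -0.001, -0.119], [0.45, 1.86, 2.52, 0.03, 0.001, -0.001, -0.119], [0.45, 1.55, 2.72, 0.03, 0.001, -0.001, -0.119], [0.45, 1.21, 2.88, 0.03, 0.001, -0.001, -0.119], [0.45, 0.86, 3.01, 0.02, 0.001, -0.001, -0.119], [0.45, 0.5, 3.09, 0.02, 0.001, -0.001, -0.119], [0.45, 0.13, 3.13, 0.02, 0.001, -0.001, -0.119], [0.45, -0.25, 3.12, 0.02, 0.001, -0.001, -0.119], [0.45, -0.62, 3.07, 0.01, 0.001, -0.001, -0.119]]
```

move_arm(increments=[[[0.45,2.6,1.7,0,0,0,-0.119],[0.45,2.4,2.0,0,0,0,-0.119],[0.45,2.1,2.3,0,0,0,-0.119],[0.45,1.9,2.5,0,0,0,-0.119],[0.45,1.55,2.7,0,0,0,-0.119],[0.45,1.2,2.9,0,0,0,-0.119],[0.45,0.9,3.0,0,0,0,-0.119],[0.45,0.5,3.1,0,0,0,-0.119],[0.45,0.1,3.1,0,0,0,-0.119],[0.45,-0.25,3.1,0,0,0,-0.119],[0.45,-0.6,3.1,0,0,0,-0.119]]])

```text
time_s: 2.72
ee_pos: [382.8, 12.4, 302.6]
ee_rot: [179.1, -0.4, -169.7]
force: [0.7, 0.3, 0.7]
gripper_width: 41.2
```

```bash
cat >> h.py <<'E'
A=np.array([496.3,79,82.0]); B=np.array([455.5,-24,95.0])
E
python3 - <<'E'
from h import *
s=monitor.state();print(s['qpos'].round(1),s['ee_pos'].round(1),s['ee_rot'].round(1))
print(A+118*n)
plan(A+118*n,toolR(0.3),0.45,10)
E
```

```text
[  -0.6   -2.   101.5    0.9   81.1 -101.1] [382.8  12.4 302.6] [ 179.1   -0.4 -169.7]
[430.04810671  93.08227464 178.642     ]
[[0.45, -0.62, 0.69, 1.25, 0.022, -0.058, 0.008], [0.45, -0.54, 0.72, 1.26, 0.022, -0.058, 0.008], [0.45, -0.46, 0.75, 1.28, 0.022, -0.058, 0.008], [0.45, -0.38, 0.79, 1.28, 0.022, -0.058, 0.008], [0.45, -0.3, 0.82, 1.29, 0.022, -0.058, 0.008], [0.45, -0.21, 0.85, 1.28, 0.022, -0.058, 0.008], [0.45, -0.13, 0.88, 1.27, 0.022, -0.058, 0.008], [0.45, -0.05, 0.91, 1.26, 0.022, -0.058, 0.008], [0.45, 0.03, 0.93, 1.24, 0.022, -0.058, 0.008], [0.45, 0.11, 0.96, 1.21, 0.022, -0.058, 0.008]]
```

move_arm(increments=[[[0.45,-0.6,0.7,1.25,0.022,-0.058,0.008],[0.45,-0.55,0.7,1.25,0.022,-0.058,0.008],[0.45,-0.45,0.75,1.3,0.022,-0.058,0.008],[0.45,-0.4,0.8,1.3,0.022,-0.058,0.008],[0.45,-0.3,0.8,1.3,0.022,-0.058,0.008],[0.45,-0.2,0.85,1.3,0.022,-0.058,0.008],[0.45,-0.1,0.9,1.25,0.022,-0.058,0.008],[0.45,-0.05,0.9,1.25,0.022,-0.058,0.008],[0.45,0,0.9,1.25,0.022,-0.058,0.008],[0.45,0.1,0.95,1.2,0.022,-0.058,0.008],[0.45,0,0,0,0,0,0]]])

```text
time_s: 4.1
ee_pos: [427.9, 96.5, 172.1]
ee_rot: [-168.1, 33.6, -170.7]
force: [-0.3, -0.4, -0.6]
gripper_width: 41.1
```

Run:
```python
from h import *
s=monitor.state();print(s['qpos'].round(1),s['ee_pos'].round(1),s['ee_rot'].round(1))
plan(A+58*n,toolR(0.3),0.45,4)
```

```text
[ 27.3  -3.1 132.7 -47.1  29.9 -30.9] [427.9  96.5 172.1] [-168.1   33.6 -170.7]
[[0.45, -0.11, -0.12, 1.41, 0.0, 0.002, 0.002], [0.45, -0.11, -0.12, 1.41, 0.0, 0.002, 0.002], [0.45, -0.12, -0.11, 1.41, 0.0, 0.002, 0.002], [0.45, -0.12, -0.11, 1.41, 0.0, 0.002, 0.002]]
```

move_arm(increments=[[[0.45,-0.1,-0.1,1.4,0,0.002,0.002],[0.45,-0.1,-0.1,1.4,0,0.002,0.002],[0.45,-0.1,-0.1,1.4,0,0.002,0.002],[0.45,-0.1,-0.1,1.4,0,0.002,0.002],[0.45,0,0,0,0,0,0]]])

```text
time_s: 4.72
ee_pos: [467.0, 84.8, 132.4]
ee_rot: [-168.4, 33.4, -171.4]
force: [-0.1, 0.1, 0.8]
gripper_width: 41.2
```

Run:
```python
from h import *
s=monitor.state();print(s['qpos'].round(1),s['ee_pos'].round(1),s['ee_rot'].round(1), 'off face frame',(s['ee_pos']-A)@Rc)
a=grab('scene');b=grab('top')
cv2.imwrite('pics/look1.png',np.hstack([cv2.resize(f['color'][y:y+130,x:x+130,::-1],(400,400),interpolation=cv2.INTER_CUBIC) for f,x,y in((a,275,170),(b,245,190))]))
plan(A+19*n,toolR(0.3),0.45,3)
```

```text
[ 22.    3.9 133.4 -57.7  22.3 -22.6] [467.   84.8 132.4] [-168.4   33.4 -171.4] off face frame [ 4.45454995 -0.44887854 58.44280991]
[[0.45, 0.15, 0.04, 1.34, 0.0, 0.001, -0.001], [0.45, 0.15, 0.05, 1.34, 0.0, 0.001, -0.001], [0.45, 0.15, 0.05, 1.34, 0.0, 0.001, -0.001]]
```

View pics/look1.png

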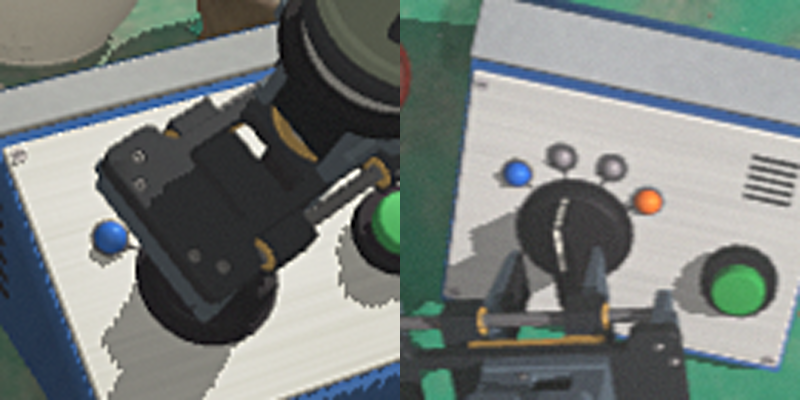

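The picture shows the fingers straddling the bar. Tips are at (512,265) and (597,265), with the bar's line at about x=560. I'm going down and closing.

move_arm(increments=[[[0.45,0.1,0,1.3,0,0,0],[0.45,0.1,0,1.3,0,0,0],[0.45,0.1,0,1.2,0,0,0],[0.45,0,0,0,0,0,0]]])

```text
time_s: 5.32
ee_pos: [487.3, 80.6, 103.6]
ee_rot: [-168.4, 33.8, -171.4]
force: [0.5, -0.2, 0.6]
gripper_width: 41.1
```

Run:
```python
from h import *
s=monitor.state();print(s['qpos'].round(1),'off face frame',(s['ee_pos']-A)@Rc,s['force'])
plan(A+19*n,toolR(0.3),0.45,1)
```

```text
[ 20.    8.7 134.4 -73.   18.5  -7.9] off face frame [ 4.89644352 -0.35081853 22.89600873] [ 0.53726563 -0.15346468  0.62296026]
[[0.45, 0.46, 0.18, 0.38, 0.001, 0.009, -0.004]]
```

move_arm(increments=[[[0.45,0.25,0.05,-0.1,0,0,0],[0.45,0.2,0.05,0,0,0,0],[0.45,0,0,0,0,0,0]]])

```text
time_s: 5.7
ee_pos: [482.7, 81.4, 103.4]
ee_rot: [-168.4, 34.0, -171.4]
force: [-1.0, -0.5, 1.0]
gripper_width: 41.0
```

Run:
```python
from h import *
s=monitor.state();print(s['qpos'].round(1),'off face frame',(s['ee_pos']-A)@Rc,s['force'])
plan(A+19*n,toolR(0.3),0.45,1)
```

```text
[ 20.4   8.4 135.  -74.2  18.7  -6.4] off face frame [ 1.0349005  -0.43954948 25.45902005] [-0.99263473 -0.51092022  0.98293834]
[[0.45, 0.09, 0.07, 0.64, 0.002, 0.012, -0.004]]
```

move_arm(increments=[[[0,0,0,0,0,0,0],[0,0,0,0,0,0,0],[0,0,0,0,0,0,0],[0,0,0,0,0,0,0]]], force=40)

```text
time_s: 6.2
ee_pos: [482.8, 81.5, 103.9]
ee_rot: [-168.4, 34.0, -171.4]
force: [-1.1, 1.2, 0.3]
gripper_width: 15.9
```

Run:
```python
from h import *
s=monitor.state();print(s['qpos'].round(1),'off face frame',(s['ee_pos']-A)@Rc,s['force'],s['torque'],s['gripper_width'])
plan(s['ee_pos'],toolR(-0.93),0,8)
```

```text
[ 20.4   8.3 135.  -74.1  18.7  -6.4] off face frame [ 1.32071752 -0.36135531 25.7811444 ] [-1.12058195  1.21933567  0.34595452] [0.1744493  0.2544275  0.02974468] 15.93550659149045
[[0, 0.0, 0.0, 0.0, 0.001, 0.001, 0.153], [0, 0.0, 0.0, 0.0, 0.001, 0.001, 0.153], [0, 0.0, 0.0, 0.0, 0.001, 0.001, 0.153], [0, 0.0, 0.0, 0.0, 0.001, 0.001, 0.153], [0, 0.0, 0.0, 0.0, 0.001, 0.001, 0.153], [0, 0.0, 0.0, 0.0, 0.001, 0.001, 0.153], [0, 0.0, 0.0, 0.0, 0.001, 0.001, 0.153], [0, 0.0, 0.0, 0.0, 0.001, 0.001, 0.153]]
```

The bar is gripped at 15.9 mm. Turning it, half first.

move_arm(increments=[[[0,0,0,0,0,0,0.15],[0,0,0,0,0,0,0.15],[0,0,0,0,0,0,0.15],[0,0,0,0,0,0,0.15]]])

```text
time_s: 6.7
ee_pos: [482.5, 80.2, 103.9]
ee_rot: [167.1, 33.6, 145.7]
force: [-0.4, 0.5, 1.7]
gripper_width: 16.2
```

Run:
```python
from h import *
s=monitor.state();print(s['qpos'].round(1),'off face frame',(s['ee_pos']-A)@Rc,s['force'],s['torque'],s['gripper_width'])
plan(s['ee_pos'],toolR(-0.93),0,5)
```

```text
[ 20.4   8.3 135.  -74.2  18.9  29. ] off face frame [ 1.32585094 -1.67081079 25.7808153 ] [-0.44950491  0.51709574  1.65131463] [-0.12110365  0.31271193 -0.05450338] 16.20528183092285
[[0, 0.0, 0.0, 0.0, 0.002, 0.002, 0.122], [0, 0.0, 0.0, 0.0, 0.002, 0.002, 0.122], [0, 0.0, 0.0, 0.0, 0.002, 0.002, 0.122], [0, 0.0, 0.0, 0.0, 0.002, 0.002, 0.122], [0, 0.0, 0.0, 0.0, 0.002, 0.002, 0.122]]
```

move_arm(increments=[[[0,0,0,0,0,0,0.12],[0,0,0,0,0,0,0.12],[0,0,0,0,0,0,0.12],[0,0,0,0,0,0,0.12],[0,0,0,0,0,0,0.12],[0,0,0,0,0,0,0]]])

```text
time_s: 7.45
ee_pos: [481.7, 79.3, 103.4]
ee_rot: [149.9, 20.2, 108.7]
force: [-0.1, 1.8, 1.3]
gripper_width: 15.9
```

Run:
```python
from h import *
s=monitor.state();print(s['qpos'].round(1),'off face frame',(s['ee_pos']-A)@Rc,s['force'],s['torque'],s['gripper_width'])
R=Ro.from_euler('xyz',s['ee_rot'],degrees=True).as_matrix();x=-R[:,0];print('theta tool',np.arctan2(x@l,x@u))
plan(s['ee_pos'],toolR(-0.9),0,1)
```

```text
[ 20.4   8.3 135.1 -74.2  19.   64.4] off face frame [ 0.60160872 -2.76481218 25.77007025] [-0.07783852  1.79308441  1.27595687] [-0.17963556  0.37218468 -0.13718774] 15.870888762868685
theta tool -0.939612960977778
[[0, 0.0, 0.0, 0.0, 0.009, 0.008, -0.04]]
```

Low forces and the tool is at -0.94. I'll release, back off along the axis, and look.

move_arm(increments=[[[0.45,0,0,0,0,0,0],[0.45,0,0,0,0,0,0],[0.45,0,0,0,0,0,0],[0.45,0,0,-1.5,0,0,0],[0.45,0,0,-2.5,0,0,0],[0.45,0,0,-3.0,0,0,0],[0.2,0,0,-3.0,0,0,0],[0,0,0,-1.0,0,0,0],[0,0,0,0,0,0,0]]])

```text
time_s: 8.57
ee_pos: [417.1, 92.8, 194.2]
ee_rot: [150.2, 20.3, 109.0]
force: [-0.5, -0.0, -0.4]
gripper_width: 13.9
```

Run:
```python
from h import *
s=monitor.state();print(s['qpos'].round(1),s['ee_pos'],'off face frame',(s['ee_pos']-A)@Rc,s['force'],s['gripper_width'])
a=grab('scene');b=grab('top')
cv2.imwrite('pics/look2.png',np.hstack([cv2.resize(f['color'][y:y+130,x:x+130,::-1],(400,400),interpolation=cv2.INTER_CUBIC) for f,x,y in((a,295,180),(b,255,200))]))
```

```text
[ 28.1  -6.1 131.4 -42.6  33.7  35.4] [417.10795459  92.7501565  194.20674253] off face frame [ -1.37567801  -3.01526947 138.00119012] [-0.51566263 -0.02611144 -0.40742094] 13.94008968989518
```

View pics/look2.png

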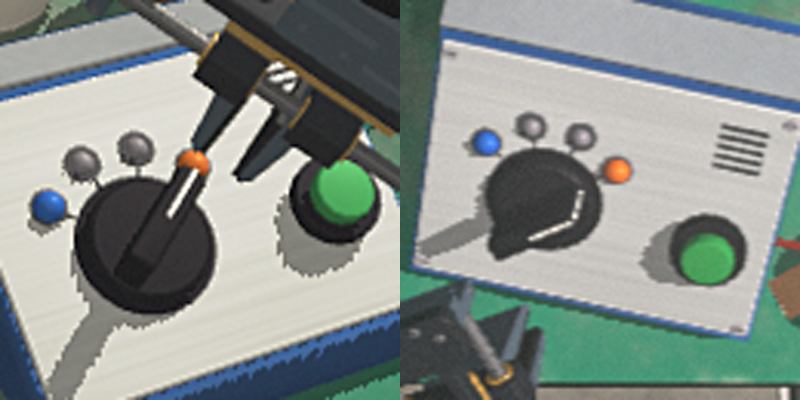

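The knob's line now points into the orange cap: left crop (190,165), with the line running (170,215)→(195,165). Next I check the angle and plan the button hover with a tilt of 27°, because the wrist runs near its limit at 35°.

```bash
cat >> h.py <<'E'
def pressR(tilt=27,az=-12):
    s=monitor.state();R=Ro.from_euler('xyz',s['ee_rot'],degrees=True).as_matrix()
    t,a=np.radians([tilt,az]);z=np.array([np.sin(t)*np.cos(a),np.sin(t)*np.sin(a),-np.cos(t)])
    w=np.cross(R[:,2],z);k=np.linalg.norm(w)
    return Ro.from_rotvec(w/max(k,1e-9)*np.arcsin(k)).as_matrix()@R
E
python3 - <<'E'
from h import *
f=dict(np.load('pics/top.npz'));K=f['camera_matrix'];R=cv2.Rodrigues(np.array(f['rvec'],float))[0];C=-R.T@np.ravel(f['tvec'])
Q=[]
for p in((297.25,278),(312.85,270.5)):
    r=R.T@np.linalg.inv(K)@[p[0],p[1],1]; Q.append(C+r*((A+46*n-C)@n)/(r@n))
d=Q[1]-Q[0];print('knob angle',np.arctan2(d@l,d@u))
Rp=pressR();print('hover',B+1.5*n-40*Rp[:,2])
plan(B+1.5*n-40*Rp[:,2],Rp,0,7)
E
```

```text
knob angle -0.8334338812416929
hover [436.89502619 -20.04539074 131.86876097]
[[0, -1.21, -0.91, 1.07, 0.017, 0.013, -0.0], [0, -1.22, -0.89, 1.07, 0.017, 0.013, -0.0], [0, -1.23, -0.87, 1.07, 0.017, 0.013, -0.0], [0, -1.25, -0.85, 1.07, 0.017, 0.013, -0.0], [0, -1.26, -0.83, 1.07, 0.017, 0.013, -0.0], [0, -1.28, -0.82, 1.07, 0.017, 0.013, -0.0], [0, -1.29, -0.8, 1.06, 0.017, 0.013, -0.0]]
```

The knob reads about -0.83 from the picture, so it sits in the -0.9 detent. Moving over the button.

move_arm(increments=[[[0,-1.2,-0.9,1.0,0.017,0.013,0],[0,-1.2,-0.9,1.0,0.017,0.013,0],[0,-1.2,-0.85,1.0,0.017,0.013,0],[0,-1.25,-0.85,1.0,0.017,0.013,0],[0,-1.25,-0.85,1.0,0.017,0.013,0],[0,-1.3,-0.8,1.0,0.017,0.013,0],[0,-1.3,-0.8,1.0,0.017,0.013,0],[0,0,0,0,0,0,0]]])

```text
time_s: 9.68
ee_pos: [433.4, -25.8, 124.8]
ee_rot: [159.2, 15.3, 111.5]
force: [1.1, 0.4, -0.2]
gripper_width: 0.2
```

Run:
```python
from h import *
s=monitor.state();print(s['qpos'].round(1),s['ee_pos'],s['force'],s['gripper_width'])
Rp=pressR();plan(B+1.5*n-15*Rp[:,2],Rp,0,3)
```

```text
[ -0.8   0.6 132.8 -14.5  22.1 -12.9] [433.37546018 -25.78831963 124.79048003] [ 1.06930459  0.36310883 -0.19346322] 0.2280795151046381
[[0, 0.06, 0.28, 0.65, -0.008, -0.002, -0.0], [0, 0.06, 0.28, 0.65, -0.008, -0.002, -0.0], [0, 0.07, 0.27, 0.66, -0.008, -0.002, -0.0]]
```

move_arm(increments=[[[0,0.05,0.3,0.65,-0.008,0,0],[0,0.05,0.3,0.65,-0.008,0,0],[0,0.05,0.3,0.65,-0.008,0,0],[0,0,0,0,0,0,0]]])

```text
time_s: 10.18
ee_pos: [449.3, -20.9, 108.2]
ee_rot: [157.8, 15.3, 111.7]
force: [-0.1, -0.4, -0.4]
gripper_width: 0.2
```

Run:
```python
from h import *
s=monitor.state();print(s['qpos'].round(1),'rel button',(s['ee_pos']-B-1.5*n)@Rc,s['force'])
a=grab('scene');b=grab('top')
cv2.imwrite('pics/look3.png',np.hstack([cv2.resize(f['color'][y:y+100,x:x+100,::-1],(400,400),interpolation=cv2.INTER_CUBIC) for f,x,y in((a,345,185),(b,300,225))]))
Rp=pressR();plan(B+1.5*n-0*Rp[:,2],Rp,0,3)
```

```text
[ -0.6   3.5 133.7 -16.5  17.1 -10.6] rel button [ 2.05071406  1.75889982 13.15385312] [-0.11062005 -0.42384099 -0.44602181]
[[0, -0.04, -0.04, 0.46, 0.0, -0.002, -0.0], [0, -0.04, -0.04, 0.46, 0.0, -0.002, -0.0], [0, -0.04, -0.04, 0.46, 0.0, -0.002, -0.0]]
```

View pics/look3.png

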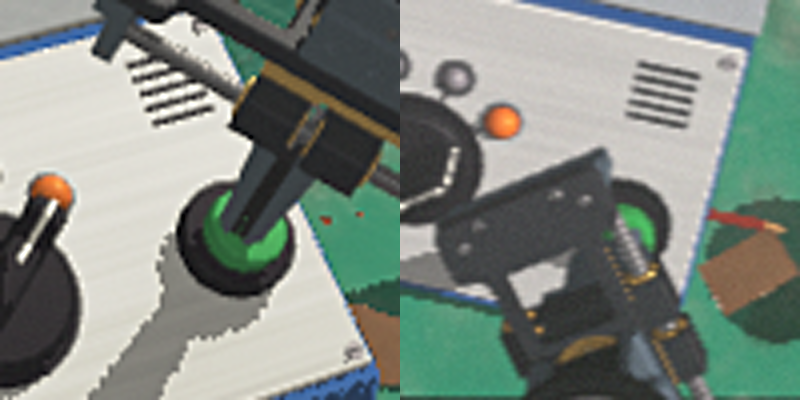

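The fingertips are over the green cap at (245,235) in the left crop. The knob still points at orange. Pressing in steps.

move_arm(increments=[[[0,0,0,0.5,0,0,0],[0,0,0,0.5,0,0,0],[0,0,0,0.3,0,0,0],[0,0,0,0.3,0,0,0],[0,0,0,0,0,0,0]]])

```text
time_s: 10.9
ee_pos: [457.7, -22.5, 94.5]
ee_rot: [157.6, 15.4, 111.6]
force: [-1.4, 0.2, 3.0]
gripper_width: 0.1
```

Run:
```python
from h import *
s=monitor.state();print(s['qpos'].round(1),'rel button',(s['ee_pos']-B-1.5*n)@Rc,s['force'],s['force']@n)
```

```text
[ -0.8   5.7 134.2 -19.3  14.3  -7.8] rel button [ 1.24871028  1.8990736  -2.92738024] [-1.3602819   0.17200614  2.96865106] 3.215592070603567
```

move_arm(increments=[[[0,0,0,0.25,0,0,0],[0,0,0,0.25,0,0,0],[0,0,0,0,0,0,0]]])

```text
time_s: 11.28
ee_pos: [458.6, -22.8, 93.3]
ee_rot: [157.4, 15.5, 111.5]
force: [-7.5, 2.8, 9.2]
gripper_width: 0.3
```

Run:
```python
from h import *
s=monitor.state();print(s['qpos'].round(1),'rel button',(s['ee_pos']-B-1.5*n)@Rc,s['force'],s['force']@n)
```

```text
[ -0.8   5.9 134.4 -20.4  13.7  -6.7] rel button [ 1.33399062  1.80739584 -4.49305772] [-7.5097464   2.81104074  9.1956684 ] 12.083123309629533
```

move_arm(increments=[[[0,0,0,0.25,0,0,0],[0,0,0,0.25,0,0,0],[0,0,0,0,0,0,0]]])

```text
time_s: 11.65
ee_pos: [458.5, -22.8, 93.4]
ee_rot: [157.0, 15.7, 111.4]
force: [-4.4, 2.8, 6.1]
gripper_width: 0.6
```

Run:
```python
from h import *
s=monitor.state();print(s['qpos'].round(1),'rel button',(s['ee_pos']-B-1.5*n)@Rc,s['force'],s['force']@n)
a=grab('scene');cv2.imwrite('pics/look4.png',cv2.resize(a['color'][185:285,345:445,::-1],(500,500),interpolation=cv2.INTER_CUBIC))
```

```text
[ -0.8   5.9 134.7 -21.5  13.2  -5.5] rel button [ 1.32471929  1.8341697  -4.35805908] [-4.36951352  2.76724136  6.09597213] 7.776140120448544
```

View pics/look4.png

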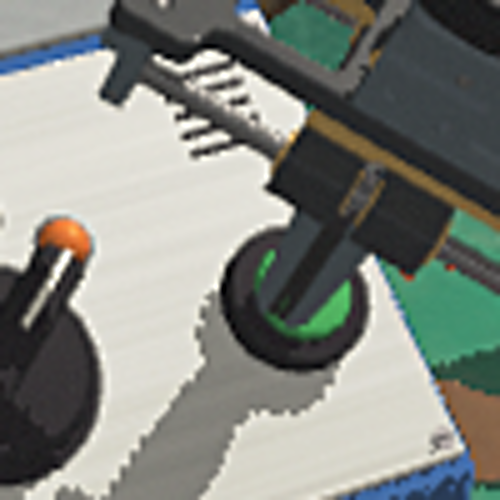

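The green cap is pushed in nearly to the collar at (305,300), with the tips inside its rim. It no longer yields at about 8 N, against the spring's 4 N, so it is on the stop. Retreating along the tool axis.

move_arm(increments=[[[0,0,0,-1.0,0,0,0],[0,0,0,-2.0,0,0,0],[0,0,0,-3.0,0,0,0],[0,0,0,-3.0,0,0,0],[0,0,0,-3.0,0,0,0],[0,0,0,-3.0,0,0,0],[0,0,0,0,0,0,0],[0,0,0,0,0,0,0],[0,0,0,0,0,0,0]]])

```text
time_s: 12.82
ee_pos: [386.0, -8.9, 226.2]
ee_rot: [157.5, 15.5, 111.5]
force: [-0.2, 0.2, -0.2]
gripper_width: 0.7
```

Run:
```python
from h import *
s=monitor.state();print(s['qpos'].round(1),'rel button',(s['ee_pos']-B-1.5*n)@Rc,s['force'])
a=grab('scene');b=grab('top')
cv2.imwrite('pics/look5.png',np.hstack([cv2.resize(f['color'][y:y+150,x:x+250,::-1],(400,240)) if 0 else cv2.resize(f['color'][y:y+200,x:x+260,::-1],(400,308),interpolation=cv2.INTER_CUBIC) for f,x,y in((a,205,140),(b,200,150))]))
for nm,f in(('scene',a),('top',b)):
  P=pts(f);hsv=cv2.cvtColor(f['color'],cv2.COLOR_RGB2HSV).astype(int);r=(P-B)@Rc
  m=(hsv[...,0]>50)&(hsv[...,0]<75)&(hsv[...,1]>120)&(np.hypot(r[...,0],r[...,1])<15)&(abs(r[...,2])<15)
  h=((P-[501.7,43.7,91.1])@n if nm=='scene' else (P-[509.5,38.5,96.9])@n)[m];print(nm,'button h',len(h),np.percentile(h,[50,90]))
```

```text
[  2.3 -13.1 127.   -9.6  40.1 -16.3] rel button [ 17.10658065   0.35057017 146.78330247] [-0.2322558   0.22176601 -0.17717559]
scene button h 243 [21.95018638 23.62306911]
top button h 160 [22.37778642 24.16461423]
```

View pics/look5.png

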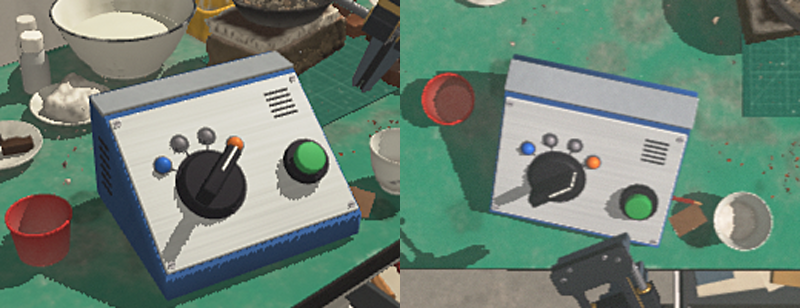

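The knob points at orange (left crop 233,145) and the button is out at its starting height of 22 mm. The red cup (447,97) and tea cup (742,220) are where they stood, and the robot is clear.

```bash
python3 -c "
from h import *
job.job_done()"
```

```text
the job is handed in; nothing more can be done
```

I turned the selector from its 0.3 detent to the orange marker at -0.9, released it, then pressed the green button and let go. The job was handed in at about 13 s; the hand-in call gives no verdict.

**Selector:** the last pictures show the pointer line running into the orange cap. My picture measurement gave about -0.83 rad, 0.07 off the nominal -0.9, which I put down to reading error.

**Button:** it stopped yielding at about 8–12 N against its 4 N spring, so I took it to be fully in. Its travel was not measured directly. Afterwards it was back at its starting height of about 22 mm in both cameras.

**Cups and arm:** by eye, both cups stand where they were. The arm was clear, about 145 mm off the face, with no force on the tool. While I held the knob, joint 4 came within about 3° of its limit, so I pressed the button with the tool tilted about 8° off the face normal.

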